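# Hover the matching heat-sink cover over the instrument case

## Robot

A 6-joint arm with a two-finger parallel gripper is mounted at the origin on the work surface. World frame = base frame: x ahead of the robot, y to its left, z up, the work surface at z = 0. Lengths are in mm, angles in rad, forces in N, time in s.
With the tool pointing down it reaches from about 325 to 775 mm from the base axis. Payload 9.3 kg.
Tool frame: the origin (TCP) lies at the centre of the arm's flange, where the gripper is bolted on; the fingertips stand 173 mm ahead of it and the grasp point (between the pads) lies 155 mm ahead of it; z points along the fingers, y is the direction in which the jaws open and shut (so a half turn about z gives the same grasp; the last joint's range is limited). The gripper opens to 85 mm and grips with 20 to 120 N. Pads are 22 mm wide; open, the fingers measure 114 mm over their backs; the gripper's body (76 mm by 85 mm) begins 54 mm behind the grasp point. The pads swing forward as they close: fully open they stand 13 mm farther back than shut.
Start: joints at [-1.46, 0.259, 0.021, 1.334, 0, 1.418], TCP at [143.406, -530.973, 404.679] pointing down, gripper open.
Joint ranges: [-3.04, 3.04], [-0.91, 1.82], [-1.04, 1.36], [-1.92, 1.95], [-1.52, 1.45], [-3.14, 3.14]. Speed limits (rad/s): [2.22, 2.22, 2.79, 3.14, 3.14, 3.14].

## Interface

Orientations are given as a unit quaternion [w, x, y, z].
In Python, from bench import env, optics, workorder, masks_of gives the robot as it stands.
- The arm moves only by the tool drive_tool, never from a script. Its argument "plan" is a list of rows, each a list of 6 numbers: the shift along the tool's x, y, z in units of 0.15 m (1.0 is 0.15 m), then the turn, a rotation vector about the tool's x, y, z in units of 180 degrees (1.0 is 180 degrees). A call has 1 to 12 rows; each row is the pose to reach, as a shift and turn from the pose commanded when the call began, along the tool's axes at that moment, turning the shorter way round; what a row does not reach only later rows make up. A row lasts 1/10 s, in which the tool goes at most 50 mm and 8.59 degrees, less where a joint would pass 70% of its speed; a pose out of reach is approached as far as the arm can. A call with a number of a shift or a turn outside -1 to 1 is refused whole. A call with a gripper value outside its range is refused whole. "claw" is the closure, from -1 (fully open) to 1 (shut), set as the call begins (left out, the last holds). The fingers move at their own pace and stop on an object; the grip force is fixed at half the most. Time passes only in rows, so rows that repeat a pose let the fingers close. It gives the time, the measured TCP pose, the force and the opening at its end, in the units of the state.
- env.sense(): the state, without advancing time (a new reading comes with each control period).
- optics.grab_frame(name): name is "scene" or "top"; returns (picture, depth): 480x640x3 uint8, red, green, blue; 480x640 float32, mm along the optical axis (not along the pixel's ray), 0 where there is no reading.
- optics.camera_info(name): a dict with "camera_matrix" (3x3 intrinsics, pixels), "distortion" ([k1, k2, p1, p2, k3] as OpenCV has them; the pictures are not rectified), "extrinsics" (4x4, takes a point from camera to world coordinates). Camera axes: x right, y up, looking along -z (the intrinsics and any distortion apply to the point x, -y, -z); pixel columns grow to the right and rows downward; lengths in mm; the calibration is good to about 2 mm. A picture is of the moment at which its call begins. camera_info takes no time and is no camera call.
- workorder.finish_job(): hands the job in, once; it reports no verdict.
Trained networks look in the newest picture that a camera, given by its name, has taken for a name from the list of things; names that differ only in an ending like _2 or _b are one class to them, and where a whole thing is asked for, a point or a joint stands for the part that bears it (a point fixed in the world has none). Each returns a list of dicts, best first, with "p" (0 to 1); they miss things now and then, are a little off and sometimes report something else, mostly with a low value. They report only what shows in the picture. A call takes as long as a camera call. They do not tell look-alikes from the thing itself.
- masks_of(camera, query): "mask" (480x640 bool, what is visible of it) and "extent" ([left, top, right, bottom] in pixels, round what is visible of it).
The state is a dict: "time": time; "joint_positions": joint angles; "qvel": joint speeds; "tau": joint torques, N m; "position": TCP position; "tool_rot": TCP orientation; "force": force on the tool from outside, world axes, zero at the start; "wrist_torque": the same for the moment, N m; "width": finger opening in mm.
Only numpy, scipy, OpenCV 4.12 (cv2) and the standard library are available. Lean on these libraries where they do the work, as an engineer would, in place of code of your own. Each camera call takes 0.05 s, during which the arm holds its last target.

## Task

Of the three finned cover plates on the blue mat, pick up the one whose four holes match the four threaded holes of the open case in the holder, leaving the other two covers and everything else where they are. Finish while still holding it: the gripper keeps the cover level and still about 15 mm above the case's rim, not touching the case, with each of its holes straight above a threaded hole so that the screws could be dropped in. Do not set it down or let go.

Things in the scene. Friction and masses are not known exactly. Their poses are not given: they have to be found in the camera images.
- cover_medium_center (a point): Centre (half-way up) of the medium cover: aluminium plate 104 x 72 mm, 4 mm thick, four 7 mm holes at the corners of a 88 x 56 mm rectangle; in its middle a black heat sink 56 mm long, 30 mm wide, 30 mm tall, to be gripped across its width. x along the plate's long side, y across, z up. Underside 17 mm below this point, top of the fins 17 mm above. About 0.16 kg.
- cover_small_center (a point): Centre (half-way up) of the small cover: aluminium plate 88 x 56 mm, 4 mm thick, four 7 mm holes at the corners of a 72 x 40 mm rectangle; in its middle a black heat sink 56 mm long, 30 mm wide, 30 mm tall, to be gripped across its width. x along the plate's long side, y across, z up. Underside 17 mm below this point, top of the fins 17 mm above. About 0.16 kg.
- cover_large_center (a point): Centre (half-way up) of the large cover: aluminium plate 120 x 88 mm, 4 mm thick, four 7 mm holes at the corners of a 104 x 72 mm rectangle; in its middle a black heat sink 56 mm long, 30 mm wide, 30 mm tall, to be gripped across its width. x along the plate's long side, y across, z up. Underside 17 mm below this point, top of the fins 17 mm above. About 0.16 kg.
- cover_medium: The medium cover itself; origin at the centre of its plate's underside (17 mm below its centre point), same axes.
- cover_medium_hole0 (a point): Middle of the medium cover's hole at its +x +y corner, on the underside.
- cover_medium_hole1 (a point): Middle of the medium cover's hole at its -x +y corner, on the underside.
- cover_medium_hole2 (a point): Middle of the medium cover's hole at its -x -y corner, on the underside.
- cover_medium_hole3 (a point): Middle of the medium cover's hole at its +x -y corner, on the underside.
- case: Open grey case 104 x 72 mm, fixed in a low holder with red jaws at its short ends. Green board inside; in each corner a square brass boss, 15.5 mm wide, with a 5.5 mm threaded hole, its top flush with the rim, 50 mm above the mat. Origin: centre of the holder's underside, on the mat; x along the long side, z up. The same after half a turn: the cover may be held either way round.
- case_rim (a point): Centre of the case's mouth, level with its rim and boss tops, 50 mm above the mat; axes as the case.
- case_hole0 (a point): Mouth of the threaded hole in the case's +x +y corner, level with the rim; the holes form an 88 x 56 mm rectangle.
- case_hole1 (a point): Mouth of the threaded hole in the case's -x +y corner, level with the rim; the holes form an 88 x 56 mm rectangle.
- case_hole2 (a point): Mouth of the threaded hole in the case's -x -y corner, level with the rim; the holes form an 88 x 56 mm rectangle.
- case_hole3 (a point): Mouth of the threaded hole in the case's +x -y corner, level with the rim; the holes form an 88 x 56 mm rectangle.
- bottle: Blue plastic bottle, 48 mm across, 120 mm tall, loose on the mat; origin at the centre of its underside. A bystander.
- jar: Small white jar with yellow cap, 40 mm across, 32 mm tall, loose; origin at the centre of its underside. A bystander.
- spool: Grey spool, 54 mm across, 34 mm tall, loose; origin at the centre of its underside. A bystander.
- screwdriver: Screwdriver about 200 mm long, lying loose on the mat beside the case; x runs from handle to tip. A bystander.
- board: Loose green circuit board 70 x 150 mm lying on the mat; origin at the centre of its underside. A bystander.
Mind the look-alikes: they are no part of the job. Leave any pink or purple look-alike of the cover_medium alone.

How it is judged (in metres and radians):
On the way:
1. the medium cover is gripped and lifted clear of the mat (over 40 mm) (height (world z) of cover_medium_center above 0.059 m and contact force between the fingers and cover_medium above 0.5 N), for 0.2 s.
At the end, for the whole second after the job is handed in: The medium cover is gripped by the fingers, at rest (under 20 mm/s and 0.15 rad/s), level to 0.1 rad, right side up, its underside 5 to 25 mm above the case's rim, touching the case with less than 0.05 N, and each of its four holes within 3 mm horizontally of a threaded hole (either way round) (((horizontal distance between cover_medium_hole0 and case_hole0 below 0.003 m and horizontal distance between cover_medium_hole1 and case_hole1 below 0.003 m and horizontal distance between cover_medium_hole2 and case_hole2 below 0.003 m and horizontal distance between cover_medium_hole3 and case_hole3 below 0.003 m) or (horizontal distance between cover_medium_hole0 and case_hole2 below 0.003 m and horizontal distance between cover_medium_hole1 and case_hole3 below 0.003 m and horizontal distance between cover_medium_hole2 and case_hole0 below 0.003 m and horizontal distance between cover_medium_hole3 and case_hole1 below 0.003 m)) and z of cover_medium_center in the frame of case_rim between 0.022 and 0.042 m and angle between cover_medium's own z axis and vertical below 0.1 rad and contact force between the fingers and cover_medium above 0.5 N and contact force between cover_medium and case below 0.05 N and linear speed of cover_medium below 0.02 m/s and angular speed of cover_medium below 0.15 rad/s); the arm keeps its last pose, push and grip.
It fails at once if another cover or a bystander is moved by more than 20 mm (distance of any of cover_small_center, cover_large_center, bottle, jar, spool, screwdriver, board from where it was at the start of the episode above 0.02 m).
It also fails if it takes over 32 s, if anything falls off the work surface, if the arm or the gripper's body presses on something with over 40 N, if the wrist force passes 120 N, or if a joint passes its speed limit or range.

## Working session

There is one attempt and no reset: what is moved stays moved. The work goes in short steps, Python scripts to look and compute and a tool call to move; the robot and the scene stay as the last step left them, time stands still between calls to the robot, and variables do not carry over. Pictures are saved under pics/ and viewed, and the job is handed in when it is done.

Besides the shell and the picture viewer there is one more tool, called after "Call:" as name(argument=value, ...), one argument or row to a line, values as JSON. drive_tool: Moves the arm, as the interface text tells. Its arguments: {"type":"object","properties":{"plan":{"type":"array"},"claw":{"type":"number"}},"required":["plan"]}

```bash
mkdir -p pics; ls; cat > h.py <<'E'
import numpy as np, cv2
from bench import env, optics, workorder, masks_of
E
python3 - <<'E'
from h import *
s=env.sense(); print({k:np.round(v,3).tolist() for k,v in s.items()})
for n in ("scene","top"):
    im,d=optics.grab_frame(n); cv2.imwrite(f"pics/{n}0.png",im[...,::-1]); np.save(f"pics/{n}0.npy",d)
    c=optics.camera_info(n); print(n,{k:np.round(v,3).tolist() for k,v in c.items()})
E
```

```text
pics
{'time': 0.0, 'joint_positions': [-1.46, 0.259, 0.021, 1.334, 0.0, 1.418], 'qvel': [0.0, 0.001, 0.003, 0.0, 0.0, -0.0], 'tau': [-0.0, -55.564, 34.453, 0.014, -0.0, 0.0], 'position': [143.395, -530.912, 404.039], 'tool_rot': [-0.001, 0.991, 0.132, 0.0], 'force': [0.346, 0.332, 0.614], 'wrist_torque': [-0.019, -0.011, 0.031], 'width': 85.479}
scene {'camera_matrix': [[576.024, 0.0, 315.744], [0.0, 576.024, 240.917], [0.0, 0.0, 1.0]], 'distortion': [-0.191, 0.0, 0.0, 0.0, 0.0], 'extrinsics': [[0.58, -0.514, 0.632, 1448.984], [0.815, 0.352, -0.461, -664.832], [0.014, 0.782, 0.623, 942.086], [0.0, 0.0, 0.0, 1.0]]}
top {'camera_matrix': [[470.296, 0.0, 323.813], [0.0, 470.296, 242.123], [0.0, 0.0, 1.0]], 'distortion': [-0.051, 0.0, 0.0, 0.0, 0.0], 'extrinsics': [[0.014, 0.985, -0.174, 443.559], [-1.0, 0.011, -0.014, -30.61], [-0.012, 0.174, 0.985, 910.006], [0.0, 0.0, 0.0, 1.0]]}
```

View pics/top0.png

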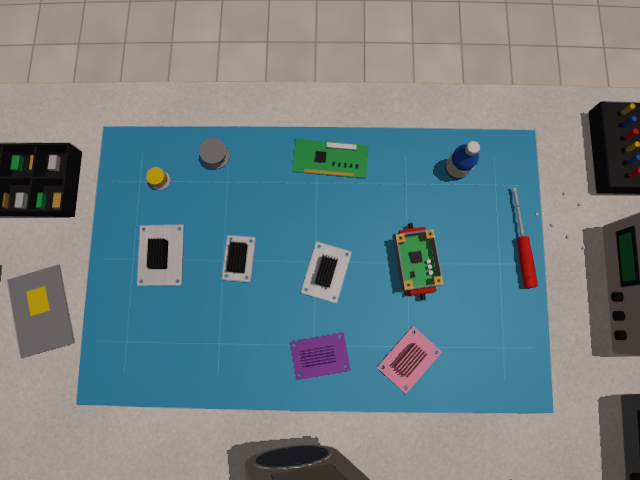

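View pics/scene0.png

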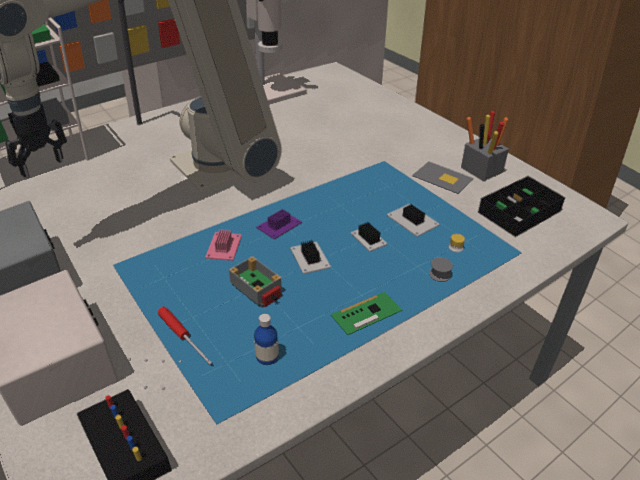

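```bash
python3 - <<'E'
import cv2,numpy as np
im=cv2.imread("pics/top0.png")
a=cv2.resize(im[230:320,290:365],None,fx=5,fy=5,interpolation=cv2.INTER_CUBIC)
b=cv2.resize(im[215:305,380:460],None,fx=5,fy=5,interpolation=cv2.INTER_CUBIC)
cv2.imwrite("pics/crop.png",np.hstack([a,b]))
d=np.load("pics/top0.npy"); print(d[272,300],d[250,320],d[290,400],d[232,401],d[260,425])
E
```

```text
913.7635 921.048 905.1191 890.99097 891.4905
```

View pics/crop.png

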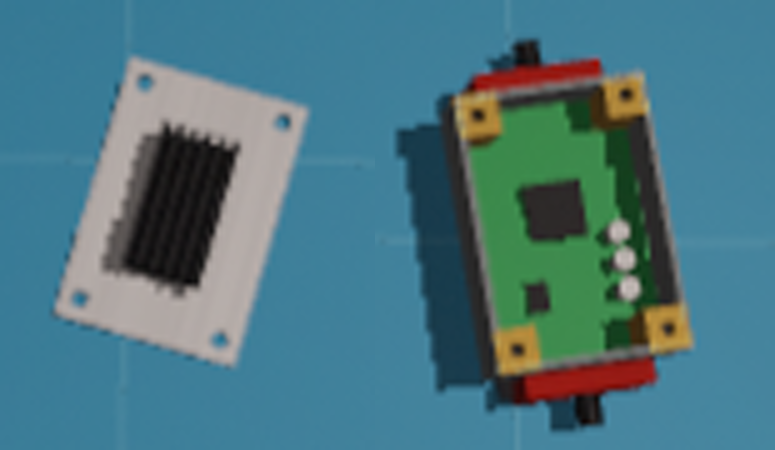

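```bash
cat >> h.py <<'E'
def ray(cam,uv):
    c=optics.camera_info(cam);K=np.array(c["camera_matrix"]);D=np.array(c["distortion"]);T=np.array(c["extrinsics"])
    p=cv2.undistortPoints(np.array(uv,float).reshape(-1,1,2),K,D)[:,0]
    d=np.c_[p[:,0],-p[:,1],-np.ones(len(p))]
    return T[:3,3],d@T[:3,:3].T
def onz(cam,uv,z):
    o,d=ray(cam,uv); return o+d*((z-o[2])/d[:,2])[:,None]
def proj(cam,P):
    c=optics.camera_info(cam);K=np.array(c["camera_matrix"]);D=np.array(c["distortion"]);T=np.array(c["extrinsics"])
    q=(np.atleast_2d(P)-T[:3,3])@T[:3,:3]; q=q*[1,-1,-1]
    return cv2.projectPoints(q,np.zeros(3),np.zeros(3),K,D)[0][:,0]
def fit(P,L,W):
    # P: 4 xy points ordered ++,-+,--,+-
    M=np.array([[L,W],[-L,W],[-L,-W],[L,-W]])/2
    c=P.mean(0);Q=P-c
    th=np.arctan2((M[:,0]*Q[:,1]-M[:,1]*Q[:,0]).sum(),(M*Q).sum())
    R=np.array([[np.cos(th),-np.sin(th)],[np.sin(th),np.cos(th)]])
    return c,th,Q-M@R.T
def blob(g,u,v,r=4):
    # g: grey float upsampled window centroid of darkness
    x0,y0=int(round(u))-r,int(round(v))-r
    w=g[y0:y0+2*r+1,x0:x0+2*r+1].astype(float)
    yy,xx=np.mgrid[0:2*r+1,0:2*r+1]
    m=(xx-r)**2+(yy-r)**2<=r*r
    b=np.percentile(w[m],70); k=np.clip(b-w-0.2*(b-w[m].min()),0,None)*m
    return x0+(k*xx).sum()/k.sum(), y0+(k*yy).sum()/k.sum()
E
cat > m0.py <<'E'
from h import *
im=cv2.imread("pics/top0.png"); g=im[...,2]
cov=[(290+x/5,230+y/5) for x,y in [(145,82),(282,121),(219,340),(80,298)]]
cas=[(380+(x-375)/5,215+y/5) for x,y in [(478,115),(626,94),(669,328),(517,349)]]
for nm,pts,z,r in (("cov",cov,6,3),("case",cas,52,2)):
    u=np.array([blob(g,x-.4,y-.4,r) for x,y in pts]); 
    print(nm,u.round(2).tolist(), np.round(np.array(pts)-.4,2).tolist())
    P=onz("top",u,z)[:,:2]; print(P.round(1).tolist())
    print([round(float(np.linalg.norm(P[i]-P[(i+1)%4])),1) for i in range(4)])
    # order 0->1 is short side; long axis from 1->2
    c,th,res=fit(P[[3,0,1,2]] if 0 else np.array([P[1],P[2],P[3],P[0]]),88,56)
    print(c.round(2),np.degrees(th).round(2),res.round(2).tolist())
E
python3 m0.py
```

```text
cov [[318.54, 245.97], [346.26, 253.92], [333.5, 297.54], [305.5, 289.29]] [[318.6, 246.0], [346.0, 253.8], [333.4, 297.6], [305.6, 289.2]]
[[595.5, -7.4], [580.5, -61.5], [495.8, -37.6], [510.9, 16.3]]
[56.2, 88.0, 56.0, 87.9]
[545.65 -22.52] -15.81 [[-15.15, -53.92], [-15.17, -53.97], [15.18, 53.82], [15.14, 54.07]]
case [[400.17, 237.52], [429.73, 233.41], [438.29, 280.31], [408.09, 284.48]] [[400.2, 237.6], [429.8, 233.4], [438.4, 280.2], [408.0, 284.4]]
[[605.4, -159.7], [613.8, -214.9], [526.6, -228.4], [518.4, -173.0]]
[55.8, 88.2, 56.0, 88.0]
[ 566.06 -193.99] 8.85 [[8.57, -55.32], [8.35, -55.28], [-8.47, 55.46], [-8.45, 55.15]]
```

```bash
cat > m0fix.sh <<'E'
sed -i 's/np.array(\[P\[1\],P\[2\],P\[3\],P\[0\]\])/P[[0,3,2,1]]/' m0.py
E
sh m0fix.sh; cat >> h.py <<'E'
from scipy.spatial.transform import Rotation as Ro
def rows(pos,yaw,n=3):
    """shift/turn in tool units from sensed pose to target (down, tool x at yaw deg)"""
    s=env.sense(); q=np.array(s["tool_rot"]); R=Ro.from_quat(q[[1,2,3,0]])
    a=np.radians(yaw)
    T=Ro.from_matrix(np.array([[np.cos(a),np.sin(a),0],[np.sin(a),-np.cos(a),0],[0,0,-1]]))
    d=R.inv().apply(np.array(pos)-s["position"])
    r=(R.inv()*T).as_rotvec()
    print("t",s["time"],"pos",np.round(s["position"],2),"shift",np.round(d/150,4),"turn",np.round(r/np.pi,4),"w",s["width"],"F",np.round(s["force"],1))
E
python3 m0.py; python3 -c "
from h import *
rows([545.65,-22.5,404],164.35)
rows([545.65,-22.5,404],90)"
```

```text
cov [[318.54, 245.97], [346.26, 253.92], [333.5, 297.54], [305.5, 289.29]] [[318.6, 246.0], [346.0, 253.8], [333.4, 297.6], [305.6, 289.2]]
[[595.5, -7.4], [580.5, -61.5], [495.8, -37.6], [510.9, 16.3]]
[56.2, 88.0, 56.0, 87.9]
[545.65 -22.52] -15.68 [[-0.08, 0.07], [0.01, 0.02], [0.05, 0.03], [0.02, -0.12]]
case [[400.17, 237.52], [429.73, 233.41], [438.29, 280.31], [408.09, 284.48]] [[400.2, 237.6], [429.8, 233.4], [438.4, 280.2], [408.0, 284.4]]
[[605.4, -159.7], [613.8, -214.9], [526.6, -228.4], [518.4, -173.0]]
[55.8, 88.2, 56.0, 88.0]
[ 566.06 -193.99] 8.68 [[0.06, -0.07], [0.08, -0.02], [-0.16, -0.07], [0.02, 0.16]]
t 0.1 pos [ 143.4  -530.93  404.12] shift [ 3.4726 -2.5731  0.0047] turn [-0.000e+00 -5.000e-04 -8.291e-01] w 85.47910456770353 F [ 1.   0.6 -0.8]
t 0.1 pos [ 143.4  -530.93  404.12] shift [ 3.4726 -2.5731  0.0047] turn [-3.00e-04 -3.00e-04 -4.16e-01] w 85.47910456770353 F [ 1.   0.6 -0.8]
```

Call:
drive_tool(
  plan=[
    [1,-0.74,0,0,0,-0.25],
    [1,-0.74,0,0,0,-0.25],
    [1,-0.74,0,0,0,-0.25],
    [1,-0.74,0,0,0,-0.25],
    [1,-0.74,0,0,0,-0.25],
    [1,-0.74,0,0,0,-0.25],
  ],
  claw=-1,
)

```text
time: 0.7
position: [260.1, -383.5, 404.8]
tool_rot: [0.0, 0.864, 0.504, -0.0]
force: [0.4, 0.7, -0.8]
width: 85.3
```

```bash
python3 -c "
from h import *
rows([545.65,-22.5,404],164.35)"
```

```text
t 0.7 pos [ 260.06 -383.47  404.79] shift [3.0314 0.4759 0.0051] turn [ 0.      0.     -0.5765] w 85.26246902253654 F [ 0.4  0.7 -0.8]
```

Call:
drive_tool(
  plan=[
    [1,0.16,0,0,0,-0.25],
    [1,0.16,0,0,0,-0.25],
    [1,0.16,0,0,0,-0.25],
    [1,0.16,0,0,0,-0.25],
    [1,0.16,0,0,0,-0.25],
    [1,0.16,0,0,0,-0.25],
  ],
)

```text
time: 1.3
position: [355.2, -265.9, 404.5]
tool_rot: [-0.0, 0.605, 0.796, 0.0]
force: [0.1, -0.5, 0.9]
width: 85.5
```

```bash
python3 -c "
from h import *
rows([545.65,-22.5,350],164.35)"
```

```text
t 1.3 pos [ 355.21 -265.86  404.48] shift [1.2231 1.6577 0.3633] turn [-0.000e+00 -2.000e-04 -3.268e-01] w 85.48195732453105 F [ 0.1 -0.5  0.9]
```

Call:
drive_tool(
  plan=[
    [0.7,0.95,0,0,0,-0.2],
    [0.7,0.95,0,0,0,-0.2],
    [0.7,0.95,0,0,0,-0.2],
    [0.7,0.95,0,0,0,-0.2],
    [0.7,0.95,0,0,0,-0.2],
    [0.7,0.95,0,0,0,-0.2],
  ],
)

```text
time: 1.9
position: [465.2, -127.6, 404.3]
tool_rot: [-0.0, 0.332, 0.943, -0.0]
force: [0.0, -0.6, 0.1]
width: 85.5
```

```bash
python3 -c "
from h import *
rows([545.65,-22.5,300],164.35)"
```

```text
t 1.9 pos [ 465.16 -127.59  404.3 ] shift [0.0206 0.8825 0.6949] turn [-1.000e-04 -3.000e-04 -1.288e-01] w 85.54010982998958 F [ 0.  -0.6  0.1]
```

Call:
drive_tool(
  plan=[
    [0.02,0.88,0.1,0,0,-0.129],
    [0.02,0.88,0.4,0,0,-0.129],
    [0.02,0.88,0.69,0,0,-0.129],
    [0.02,0.88,0.69,0,0,-0.129],
    [0.02,0.88,0.69,0,0,-0.129],
    [0.02,0.88,0.69,0,0,-0.129],
  ],
)

```text
time: 2.5
position: [545.3, -24.4, 301.4]
tool_rot: [-0.001, 0.137, 0.991, -0.0]
force: [-0.6, 0.0, -0.7]
width: 85.6
```

```bash
python3 -c "
from h import *
rows([545.65,-22.5,184],164.35)
for n in ('scene',):
    im,d=optics.grab_frame(n); cv2.imwrite(f'pics/{n}1.png',im[...,::-1])
"
```

```text
t 2.5 pos [545.29 -24.41 301.35] shift [3.000e-04 1.320e-02 7.823e-01] turn [-0.0001 -0.0003 -0.0008] w 85.6158943887863 F [-0.6  0.  -0.7]
```

View pics/scene1.png

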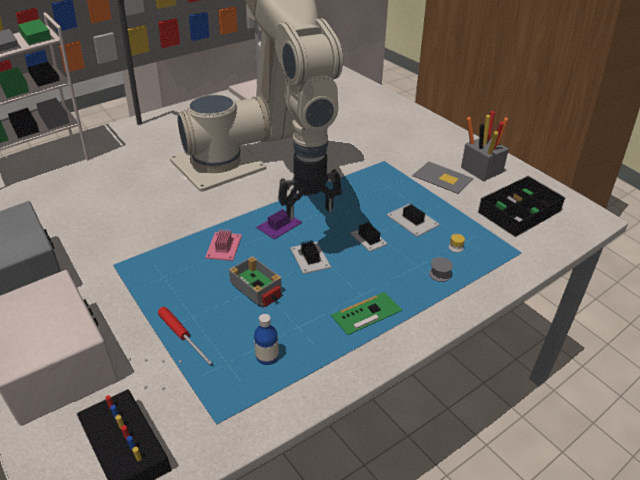

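The gripper hangs open above the medium cover, which is at about (310,255), with its jaws across the fins. I'll descend now.

Call:
drive_tool(
  plan=[
    [0,0.005,0.2,0,0,0],
    [0,0.005,0.4,0,0,0],
    [0,0.005,0.6,0,0,0],
    [0,0.005,0.7,0,0,0],
    [0,0.005,0.74,0,0,0],
    [0,0.005,0.765,0,0,0],
    [0,0.005,0.765,0,0,0],
    [0,0.005,0.765,0,0,0],
  ],
)

```text
time: 3.35
position: [546.1, -23.0, 187.6]
tool_rot: [0.001, 0.137, 0.991, -0.0]
force: [0.4, -0.1, 0.5]
width: 85.3
```

```bash
python3 -c "
from h import *
rows([545.65,-22.5,184],164.35)
"
```

```text
t 3.35 pos [546.08 -23.03 187.63] shift [0.0038 0.0026 0.0242] turn [ 0.      0.0006 -0.0002] w 85.25643862160723 F [ 0.4 -0.1  0.5]
```

Call:
drive_tool(
  plan=[
    [0,0.002,0.022,0,0,0],
    [0,0.002,0.022,0,0,0],
    [0,0.002,0.022,0,0,0],
  ],
)

```text
time: 3.65
position: [545.8, -22.4, 183.3]
tool_rot: [0.0, 0.136, 0.991, -0.0]
force: [0.1, -0.5, 0.5]
width: 85.1
```

Call:
drive_tool(
  plan=[
    [0,0,0,0,0,0],
    [0,0,0,0,0,0],
    [0,0,0,0,0,0],
    [0,0,0,0,0,0],
    [0,0,0,0,0,0],
    [0,0,0,0,0,0],
    [0,0,0,0,0,0],
    [0,0,0,0,0,0],
    [0,0,0,0,0,0],
    [0,0,0,0,0,0],
  ],
  claw=1,
)

```text
time: 4.65
position: [545.9, -22.4, 183.3]
tool_rot: [0.0, 0.136, 0.991, 0.0]
force: [-0.6, 1.1, 6.2]
width: 28.4
```

```bash
python3 -c "
from h import *
rows([545.65,-22.5,184],164.35)
im,d=optics.grab_frame('scene'); cv2.imwrite('pics/scene2.png',cv2.resize(im[180:310,220:420,::-1],None,fx=4,fy=4,interpolation=cv2.INTER_CUBIC))
"
```

```text
t 4.65 pos [545.94 -22.44 183.32] shift [ 0.0018 -0.0009 -0.0045] turn [ 0.      0.0001 -0.0001] w 28.434981286990908 F [-0.6  1.1  6.2]
```

View pics/scene2.png

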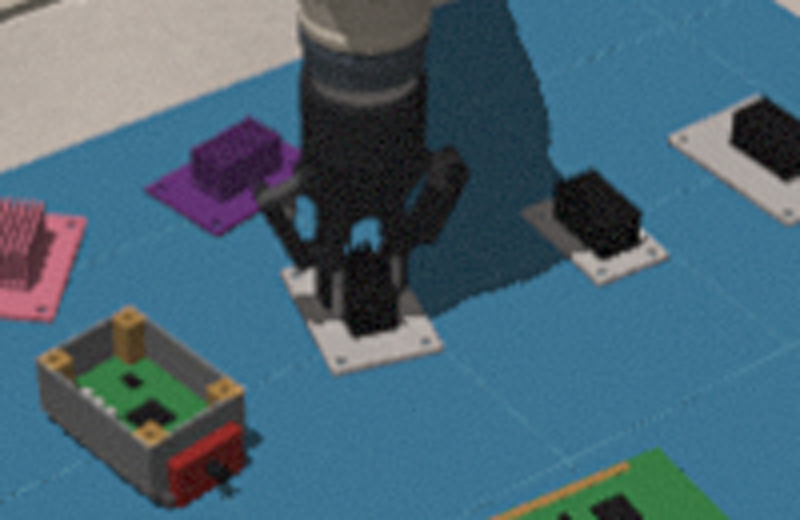

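The jaws have closed on the fins: width is 28 mm, and the medium cover sits between the fingers at about (365,310) in the crop. Next I'll lift.

Call:
drive_tool(
  plan=[
    [0,0,-0.05,0,0,0],
    [0,0,-0.15,0,0,0],
    [0,0,-0.3,0,0,0],
    [0,0,-0.45,0,0,0],
    [0,0,-0.6,0,0,0],
    [0,0,-0.65,0,0,0],
    [0,0,-0.65,0,0,0],
    [0,0,-0.65,0,0,0],
  ],
)

```text
time: 5.5
position: [545.5, -22.4, 279.7]
tool_rot: [-0.001, 0.136, 0.991, 0.0]
force: [0.3, 0.6, -2.0]
width: 28.9
```

```bash
python3 -c "
from h import *
rows([566.06,-194,280],188.68)
im,d=optics.grab_frame('scene'); cv2.imwrite('pics/scene3.png',cv2.resize(im[150:300,220:420,::-1],None,fx=4,fy=4,interpolation=cv2.INTER_CUBIC))
im,d=optics.grab_frame('top'); cv2.imwrite('pics/top3.png',im[...,::-1]);cv2.imwrite('pics/top3c.png',cv2.resize(im[210:330,260:420,::-1],None,fx=5,fy=5,interpolation=cv2.INTER_CUBIC))
"
```

```text
t 5.5 pos [545.52 -22.4  279.68] shift [-0.4408 -1.0645 -0.0026] turn [ 1.000e-04 -4.000e-04 -1.353e-01] w 28.90761839472361 F [ 0.3  0.6 -2. ]
```

View pics/scene3.png

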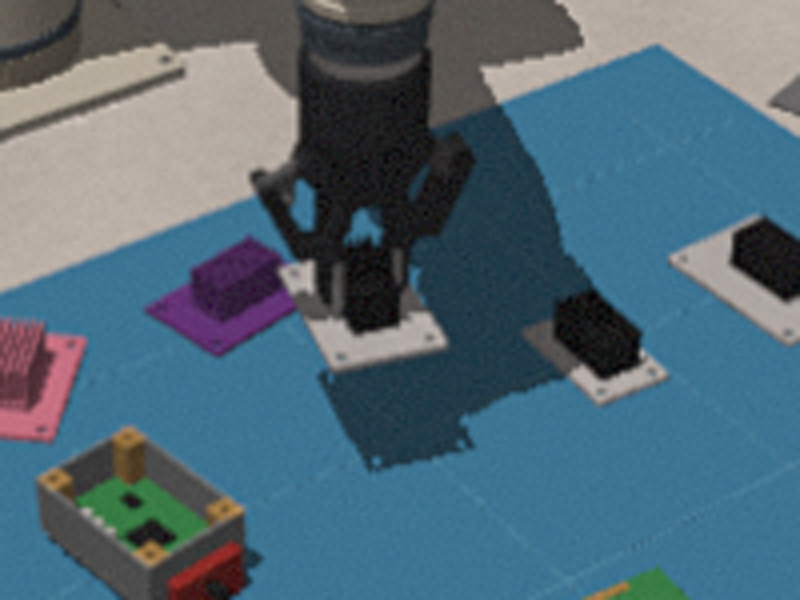

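View pics/top3c.png

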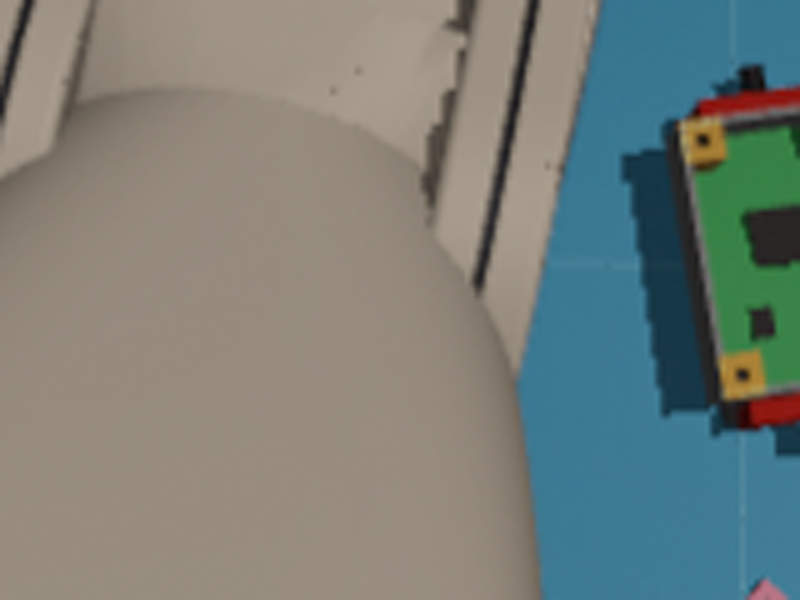

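The cover is lifted level, with the near edge at about (385,355) in the crop. The arm blocks the top view, so from here I'll rely on the scene camera. Next move is over the case, staying high.

Call:
drive_tool(
  plan=[
    [-0.1,-0.25,0,0,0,-0.03],
    [-0.2,-0.5,0,0,0,-0.06],
    [-0.3,-0.75,0,0,0,-0.09],
    [-0.38,-0.95,0,0,0,-0.12],
    [-0.44,-1.0,0,0,0,-0.135],
    [-0.44,-1.0,0,0,0,-0.135],
    [-0.44,-1.0,0,0,0,-0.135],
  ],
)

```text
time: 6.3
position: [568.6, -184.4, 279.6]
tool_rot: [-0.001, -0.074, 0.997, 0.001]
force: [0.2, -0.1, -1.6]
width: 29.2
```

```bash
python3 -c "
from h import *
rows([566.06,-194,248.8],188.68)
im=cv2.imread('pics/scene0.png')
print(proj('scene',[[605.4,-159.7,52],[613.8,-214.9,52],[526.6,-228.4,52],[518.4,-173,52]]).round(2))
x,y=225,250
cv2.imwrite('pics/case0.png',cv2.resize(im[y:y+60,x:x+65],None,fx=9,fy=9,interpolation=cv2.INTER_CUBIC))
"
```

```text
t 6.3 pos [ 568.57 -184.38  279.61] shift [ 0.0257 -0.0612  0.2053] turn [ 0.0004 -0.0005 -0.0008] w 29.187780502549796 F [ 0.2 -0.1 -1.6]
[[276.51 277.61]
 [257.79 289.  ]
 [233.6  270.02]
 [252.24 259.47]]
```

View pics/case0.png

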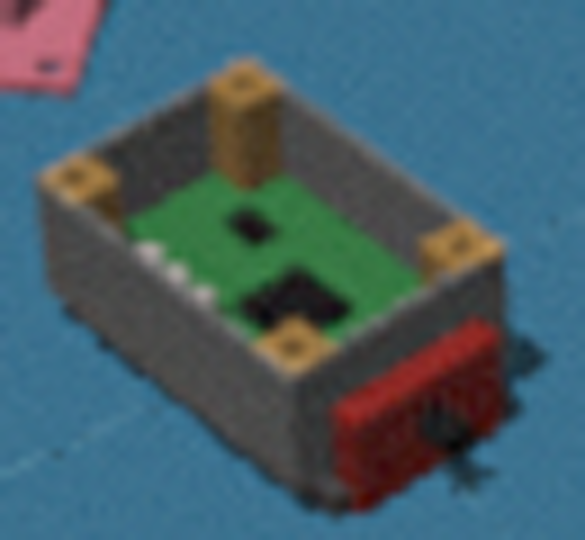

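Call:
drive_tool(
  plan=[
    [0.026,-0.061,0.05,0,0,0],
    [0.026,-0.061,0.1,0,0,0],
    [0.026,-0.061,0.15,0,0,0],
    [0.026,-0.061,0.19,0,0,0],
    [0.026,-0.061,0.205,0,0,0],
    [0.026,-0.061,0.205,0,0,0],
    [0.026,-0.061,0.205,0,0,0],
    [0.026,-0.061,0.205,0,0,0],
    [0.026,-0.061,0.205,0,0,0],
  ],
)

```text
time: 7.2
position: [566.5, -194.3, 250.2]
tool_rot: [0.0, -0.075, 0.997, -0.0]
force: [0.1, 0.4, -1.7]
width: 29.2
```

```bash
python3 -c "
from h import *
rows([566.06,-194,248.8],188.68)
im,d=optics.grab_frame('scene'); cv2.imwrite('pics/scene4.png',im[...,::-1]);np.save('pics/scene4.npy',d)
x,y=215,220
cv2.imwrite('pics/scene4c.png',cv2.resize(im[y:y+80,x:x+85,::-1],None,fx=7,fy=7,interpolation=cv2.INTER_CUBIC))
im,d=optics.grab_frame('top'); cv2.imwrite('pics/top4.png',im[...,::-1])
rows([566.06,-194,248.8],188.68)
"
```

```text
t 7.2 pos [ 566.46 -194.34  250.21] shift [0.0023 0.0026 0.0094] turn [-0.0001  0.0001 -0.0002] w 29.179486637584354 F [ 0.1  0.4 -1.7]
t 7.3 pos [ 566.43 -194.34  250.07] shift [0.0021 0.0026 0.0084] turn [-0.0001  0.0001 -0.0002] w 29.095635022393537 F [-0.   0.  -2.5]
```

View pics/scene4c.png

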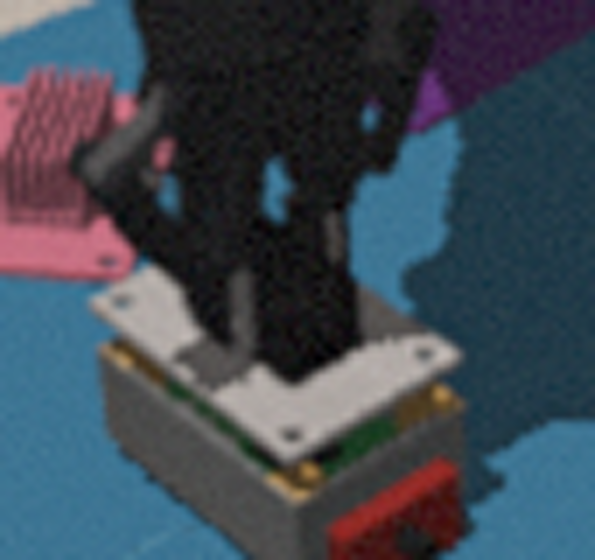

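View pics/top4.png

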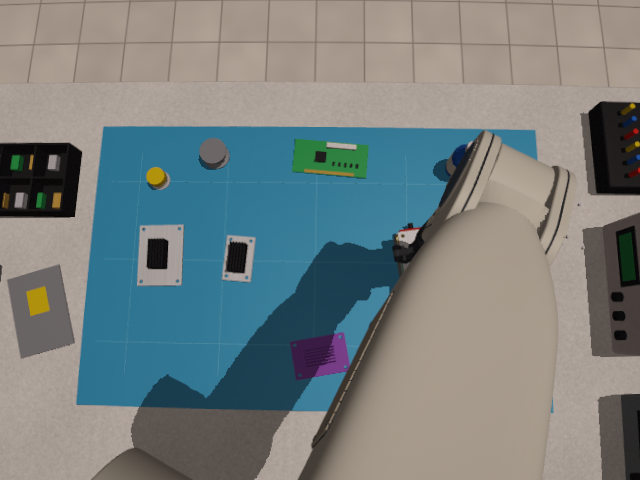

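The plate hangs level about 15 mm over the case, with three of its holes visible in the crop at (425,353), (291,433) and (121,300). I'll check alignment using the scene camera alone.

```bash
python3 -c "
from h import *
d=np.load('pics/scene4.npy')
# height of the plate
c=optics.camera_info('scene');T=np.array(c['extrinsics'])
def zat(u,v,d):
    o,r=ray('scene',[[u,v]]); return (o+r[0]*d[v,u])
for u,v in [(215+350//7,220+385//7),(215+260//7,220+400//7),(215+150//7,220+310//7),(263,277),(255,279),(273,270)]: print(u,v,zat(u,v,d).round(1))
i0=cv2.imread('pics/scene0.png')[...,2]; i4=cv2.imread('pics/scene4.png')[...,2]
cs=np.array([(461,243),(294,345),(76,178),(242,80)])/9+[225,250]-.44
cv=np.array([(425,353),(291,433),(121,300)])/7+[215,220]-.43
bc=np.array([blob(i0,*p,2) for p in cs]); bv=np.array([blob(i4,*p,2) for p in cv])
print(cs.round(2).tolist(),bc.round(2).tolist()); print(cv.round(2).tolist(),bv.round(2).tolist())
for a,b in ((cs,cv),(bc,bv)):
    A=onz('scene',a,52)[:,:2]
    print('case',fit(A[[0,3,2,1]],88,56))
    for z in (71.5,73): 
        B=onz('scene',b,z)[:,:2]; print(z,(B-A[:3]).round(2).tolist(),(B-A[:3]).mean(0).round(2), 'diag',np.linalg.norm(B[0]-B[2]).round(1))
"
```

```text
265 275 [ 602.2 -187.8   71.9]
252 277 [ 592.5 -216.    73. ]
236 264 [ 534.3 -224.4   74.2]
263 277 [ 606.6 -195.7   73.2]
255 279 [ 602.4 -214.1   73.4]
273 270 [ 597.8 -163.7   71.7]
[[275.78, 276.56], [257.23, 287.89], [233.0, 269.34], [251.45, 258.45]] [[275.66, 276.93], [257.03, 288.15], [232.67, 269.13], [250.99, 257.19]]
[[275.28, 270.0], [256.14, 281.43], [231.86, 262.43]] [[275.1, 270.15], [256.18, 281.65], [231.87, 262.63]]
case (array([ 562.28809698, -193.56105863]), np.float64(0.1598868136395595), array([[ 0.14185722, -0.23700013],
       [-0.29384145,  0.2764414 ],
       [ 0.37755568, -0.17027167],
       [-0.22557145,  0.1308304 ]]))
71.5 [[-0.92, -0.06], [-1.05, -1.03], [-2.5, 0.06]] [-1.49 -0.34] diag 105.2
73 [[0.54, -0.93], [0.4, -1.8], [-0.9, -0.69]] [ 0.01 -1.14] diag 105.0
case (array([ 561.20792233, -193.70298427]), np.float64(0.1511967169890445), array([[ 1.83936511, -0.68173057],
       [-4.02670632,  1.46338225],
       [ 0.67400371, -0.65803976],
       [ 1.5133375 , -0.12361192]]))
71.5 [[-1.62, 0.23], [-0.84, -0.52], [-0.75, 0.01]] [-1.07 -0.09] diag 104.7
73 [[-0.16, -0.64], [0.6, -1.3], [0.85, -0.74]] [ 0.43 -0.89] diag 104.5
```

Estimated offset is about (0.1, −0.5 to −1.0) mm. I'll nudge it +0.7 mm in y.

Call:
drive_tool(
  plan=[
    [0,0.0045,0.006,0,0,0],
    [0,0.0045,0.006,0,0,0],
    [0,0.0045,0.006,0,0,0],
    [0,0.0045,0.006,0,0,0],
    [0,0.0045,0.006,0,0,0],
    [0,0.0045,0.006,0,0,0],
    [0,0.0045,0.006,0,0,0],
    [0,0.0045,0.006,0,0,0],
  ],
)

```text
time: 8.1
position: [566.3, -193.7, 249.0]
tool_rot: [-0.0, -0.075, 0.997, 0.0]
force: [0.5, -0.4, -2.3]
width: 29.0
```

```bash
python3 -c "
from h import *
im,d=optics.grab_frame('scene'); cv2.imwrite('pics/scene5.png',im[...,::-1])
x,y=215,220
cv2.imwrite('pics/scene5c.png',cv2.resize(im[y:y+80,x:x+85,::-1],None,fx=7,fy=7,interpolation=cv2.INTER_CUBIC))
rows([566.06,-194,248.8],188.68)
i0=cv2.imread('pics/scene0.png')[...,2]; i4=im[...,0]
cs=np.array([(461,243),(294,345),(76,178)])/9+[225,250]-.44
cv=np.array([(425,353),(291,433),(121,300)])/7+[215,220]-.43
b=np.array([blob(i4,*p,2) for p in cv]); A=onz('scene',cs,52); z=env.sense()['position'][2]-183.3+6
D=(onz('scene',b,z)-A)[:,:2];print(z,D.round(2).tolist(),D.mean(0))
"
```

```text
t 8.15 pos [ 566.3  -193.65  248.98] shift [ 0.0019 -0.0021  0.0012] turn [-0.     -0.     -0.0002] w 28.793020355077136 F [-0.2 -0.4 -1.9]
71.67655674689766 [[1.06, -1.05], [0.05, -1.24], [-0.51, 0.17]] [ 0.19991314 -0.70861026]
```

View pics/scene5c.png

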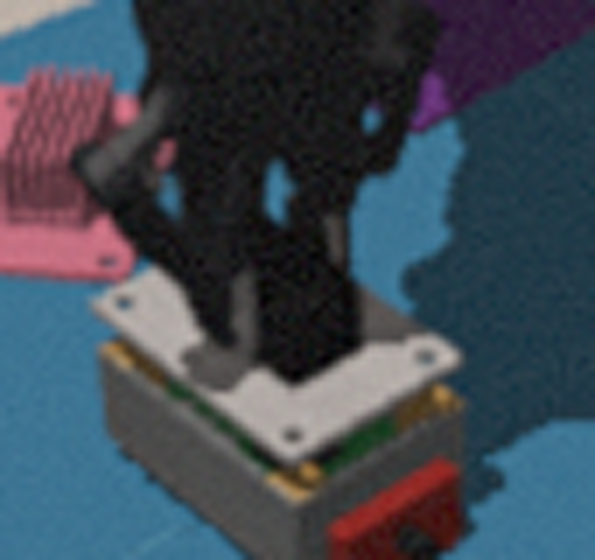

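The holes sit at (425,356), (292,435) and (123,302) in the crop. The plate is level and clear of the case, and offsets are under about 1.5 mm, so I'm handing in.

```bash
python3 -c "
from h import *
print(workorder.finish_job())"
```

```text
the job is handed in; nothing more can be done
None
```

I picked up the medium cover (white plate, 88 x 56 mm hole pattern) by its heat sink. The gripper now holds it level over the case, its underside about 15–16 mm above the rim. I handed the job in at about 8.2 s; no verdict was reported.

**Alignment:** in the final scene-camera check, the three visible holes sat 0.5–1.6 mm from the threaded holes, with a mean offset of about (0.2, −0.7) mm. The fourth hole was hidden by the gripper. The arm's own position put the cover within about 0.5 mm of the case centre. The two checks differ by about 1 mm, which is inside camera accuracy and the 3 mm limit.

**Grip and surroundings:** the finger opening stayed near 29 mm, and the outside force was about −2 N vertical, consistent with just the cover's weight. The other covers and bystanders looked unmoved in the pictures, though I didn't measure them. The bottle and screwdriver were partly or wholly hidden by the arm in the last top view.

**Camera disagreement:** the scene camera placed the case about 4 mm in x from where the top camera did. I checked the final alignment as cover against case within the scene camera alone, so this offset largely cancels.

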